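Open the terminal cover of a load-cell amplifier and zero it

TASK

Zero the load-cell amplifier on the bench: with the fingertips press the orange snap tab on its black terminal cover all the way in and, keeping it pressed, push the cover straight off its seat, away from the grey housing, until it stands on the bench wholly clear of the base. Then press the blue zero button that the cover was hiding all the way in and let it spring back out. Grasp and lift nothing, and leave the screwdriver, the two weights and the grey clip where they are.

Things in the scene. Friction and masses are not known exactly. Their poses are not given: they have to be found in the camera images.
- amp: Load-cell amplifier, fixed. Origin on the bench below the front face of its grey housing, z up; -x is the open end the cover slides toward. Housing: x 0 to 95 mm, y +-43 mm, 56 mm high, dark panel with display on top. Ahead of it a low base (guide plate 12 mm high, x -80 to 0, y +-38.5 mm) with circuit board and a green terminal block (x -78 to -56 mm, 26 mm high), hidden by the cover at the start
- cover: Black terminal cover, loose, 84 (x) x 86 (y) x 48 mm high, 0.14 kg, yellow stripe on its roof. Origin: centre of its underside; axes like the amplifier's; at home at amplifier x = -44 mm. Open below and toward the housing (+x). Its skirts slide on the bench; ribs under the guide plate stop it lifting while on the base. It can only slide to the amplifier's -x, and the tab blocks that
- well_wall (a point): On the cover: middle of the upright wall that closes the finger well in its roof at the -x end, facing the housing, at the roof's height (48 mm); at home 49.5 mm ahead of the housing's face. The well is 50 mm wide (y), open toward the housing; its floor is the orange tab. A fingertip holding the tab down and moving to -x meets this wall and pushes the cover
- base_front (a point): Middle of the front end of the base, at amplifier x = -80 mm, bench height. The cover is off its guides after 78 mm of slide; after 92 mm its snap tongue, which reaches 12 mm behind the housing's face at home, is past this end too and the cover is wholly clear
- snap_tab (a joint): Travel of the orange snap tab in m: 0 = out (latched), 0.0065 = fully in; it moves straight down into the cover. Spring 2 N to start, 5 N fully in. A barb on its tongue hooks behind a lip of the housing; the cover is free when the tab is in by more than 4.5 mm. Let go, it springs out, and hooks again unless the cover has been slid at least 15 mm
- tab_top (a point): Centre of the top face of the orange snap tab (moves with it): 40 mm above the bench when out, 33.5 mm when in; at home 27 mm ahead of the housing's face (amplifier x = -27 mm, y = 0; cover x = +17 mm). The tab is 42 mm long (x) and 38 mm wide (y)
- zero_plunger (a joint): Travel of the blue zero button in m: 0 = out, 0.0045 = fully in; it moves straight down, spring about 1 N to start, 4 N fully in
- zero_top (a point): Centre of the top of the blue round zero button, 13 mm in diameter, 31 mm above the bench when out, 26.5 mm when in; at x = -30 mm, y = +25 mm in the amplifier's frame. Hidden under the cover at the start
- screwdriver: Blue-handled screwdriver, 138 mm long, 21 mm high, lying beside the amplifier on its +y side. Bystander
- brass_weight: Brass-coloured knobbed weight, 33 mm in diameter, 42 mm high, beside the cover on the -y side. Bystander
- steel_weight: Silver knobbed weight, 27 mm in diameter, 35 mm high, beside the housing on the -y side. Bystander
- clip: Small grey plastic clip, 36 by 20 mm, 22 mm high, standing ahead of the amplifier, +y side of the cover's path. Bystander

How it is judged:
By the outcome, as a careful person would: the job done as asked, in the order asked, and still so for the second after the job is handed in, with the robot touching nothing.
It also fails if it takes over 45 s, if anything falls off the work surface, if the arm or the gripper's body presses on something with over 40 N, if the wrist force passes 120 N, or if a joint passes its speed limit or range.

ROBOT

A 7-joint arm with a two-finger parallel gripper is mounted at the origin on a cart in front of the work surface, level with it; the furniture and walls round the work are solid. World frame = base frame: x ahead of the robot, y to its left, z up, the work surface at z = 0. Lengths are in m, angles in rad, forces in N, time in s.
With the tool pointing down it reaches from about 0.4 to 0.875 m from the base axis. Payload 6.5 kg.
Tool frame: the origin (TCP) lies at the very end of the fingers, on their centre line; the grasp point (between the pads) lies 19 mm behind it (bot.pinch_z is the distance from the TCP to the grasp point, in m); z points along the fingers, y is the line along which they close (so a half turn about z gives the same grasp; the last joint's range is limited). The gripper opens to 88 mm and grips with 3 to 60 N. Pads are 18 mm wide; open, the fingers measure 123 mm over their backs; the gripper's body (75 mm by 187 mm) begins 45 mm behind the grasp point.
Start: joints at [-1.315, 0.536, -0.004, 1.538, 0.003, 1.067, -0.071], TCP at [0.206, 0.617, 0.239] pointing down, gripper open.
Joint ranges: [-2.7, 2.7], [-0.37, 2.16], [-1.27, 1.26], [0.24, 2.4], [-1.31, 4.45], [0.19, 1.91], [-2.76, 2.76]. Speed limits (rad/s): [2.39, 2.39, 3.14, 3.14, 3.14, 3.14, 3.14].

INTERFACE

Orientations are given as [roll, pitch, yaw] about the fixed x, y, z axes, in that order (R = Rz(yaw) Ry(pitch) Rx(roll)).
In Python, from station import status, imaging, job_done, bot gives the robot as it stands.
- The arm moves only by the tool step_arm, never from a script. Its arguments are lists of equal length, an entry for each row: "delta_pos": the shift along the tool's x, y, z in mm, a list of three; "yaw": the turn about the tool's z in rad. A call has 1 to 5 rows; each row shifts and turns the commanded pose from where the row before left it, along the tool's axes as they then stand; what a row does not reach is not made up. A row lasts 1/12 s, in which the tool goes at most 41.7 mm and 7.16 degrees, less where a joint would pass 70% of its speed; a pose out of reach is approached as far as the arm can. A call is refused whole if a number of a shift passes 41.7 or a number of a turn 0.125, either way. A call with a gripper value outside its range is refused whole. "fingers" is the opening, from -1 (shut) to 1 (fully open), set as the call begins (left out, the last holds). The fingers move at their own pace and stop on an object; "force" is the grip in N (left out, the last holds). Time passes only in rows, so rows that do not move let the fingers close. It gives the time, the measured TCP pose, the force, the opening and the grip force at its end, in the units of the state.
- status.sense(): the state, without advancing time (a new reading comes with each control period).
- imaging.grab_frame(name): name is "scene" or "top"; returns the picture (420x560x3 uint8, blue, green, red); there is no depth.
- imaging.camera_model(name): a dict with "vfov" (degrees; the focal length in pixels is half the picture's height over the tangent of half this angle, whatever the lens; pixels are square), "cx", "cy" (the principal point, pixels), "T" (4x4, takes a point from camera to world coordinates). Camera axes: x right, y down, z forward; pixel columns grow to the right and rows downward; lengths in m; the calibration is good to about 2 mm. A picture is of the moment at which its call begins. camera_model takes no time and is no camera call.
- job_done(): hands the job in; it is judged then, once.
The state is a dict: "clock": time; "qpos": joint angles; "joint_velocities": joint speeds; "joint_efforts": joint torques, N m; "tcp_pos": TCP position; "orientation": TCP orientation; "ft_force": force on the tool from outside, world axes, zero at the start; "torque": the same for the moment, N m; "grip_width": finger opening in m; "grasp_force": force on a finger pad.
Only numpy, scipy, OpenCV 4.12 (cv2) and the standard library are available. Lean on these libraries where they do the work, as an engineer would, in place of code of your own. Each camera call takes 0.05 s, during which the arm holds its last target. There are 200 camera calls.

## Working session

There is one attempt and no reset: what is moved stays moved. The work goes in short steps, Python scripts to look and compute and a tool call to move; the robot and the scene stay as the last step left them, time stands still between calls to the robot, and variables do not carry over. Pictures are saved under pics/ and viewed, at most 10 in all, crops included, and the job is handed in when it is done.

Besides the shell and the picture viewer there is one more tool, called after "Call:" as a command line: name --pt "numbers of a row" for each row, then --argument value for the rest. step_arm: Moves the arm, as the interface text tells. Its arguments: {"type":"object","properties":{"delta_pos":{"type":"array","items":{"type":"array","items":{"type":"number"}}},"yaw":{"type":"array","items":{"type":"number"}},"fingers":{"type":"number"},"force":{"type":"number"}},"required":["delta_pos","yaw"]}

```bash
mkdir -p pics
python3 - <<'E'
from station import status, imaging, bot
import cv2
s=status.sense(); print(s['clock'],s['tcp_pos'],s['orientation'],s['grip_width'],s['ft_force'])
for n in('scene','top'):
    cv2.imwrite(f'pics/{n}0.png',imaging.grab_frame(n)); c=imaging.camera_model(n); print(n,c)
E
```

```text
0.0 [0.20538471 0.61604153 0.23783591] [-3.13984432e+00  1.28683275e-04  2.81990609e+00] 0.08800614149566499 [ 0.15378425 -0.53998629  0.28537182]
scene {'vfov': 50.82987637513286, 'cx': 281.7099062545658, 'cy': 218.76002143217696, 'T': array([[ 0.91028515, -0.23039497,  0.34394638,  0.28328659],
       [-0.41344939, -0.54807705,  0.72709776, -0.42701782],
       [ 0.02098945, -0.80407071, -0.59416305,  0.54666919],
       [ 0.        ,  0.        ,  0.        ,  1.        ]])}
top {'vfov': 46.14141501770966, 'cx': 282.30669565923193, 'cy': 204.46769617368315, 'T': array([[-0.02888233, -0.9865179 ,  0.16108459,  0.43355342],
       [-0.9995812 ,  0.02879509, -0.00287653,  0.18725013],
       [-0.0018007 , -0.16110021, -0.98693641,  0.98743474],
       [ 0.        ,  0.        ,  0.        ,  1.        ]])}
```

View pics/scene0.png

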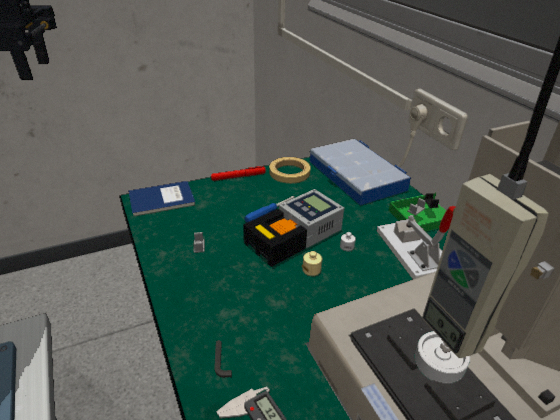

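View pics/top0.png

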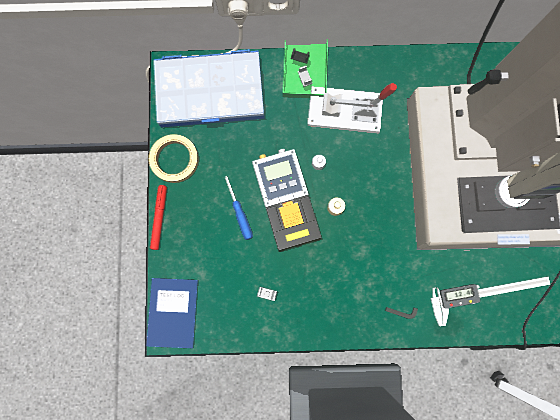

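The views show the amplifier in the top picture around (280,178), with its orange tab at (291,214), the yellow stripe at (298,235) and the cover opening toward the robot. The clip is at (267,294), the brass weight at (337,206), the steel weight at (319,161) and the screwdriver at (240,215).

```bash
cat > h.py <<'E'
import numpy as np, cv2
from station import status, imaging
def ray(n,p):
    c=imaging.camera_model(n); f=210/np.tan(np.radians(c['vfov']/2)); T=c['T']
    d=T[:3,:3]@np.array([(p[0]-c['cx'])/f,(p[1]-c['cy'])/f,1.]); return T[:3,3],d/np.linalg.norm(d)
def onz(n,p,z):
    o,d=ray(n,p); return o+d*(z-o[2])/d[2]
def two(p,q):
    o1,d1=ray('top',p);o2,d2=ray('scene',q)
    t=np.linalg.lstsq(np.c_[d1,-d2],o2-o1,rcond=None)[0]; a=o1+t[0]*d1;b=o2+t[1]*d2
    return (a+b)/2,np.linalg.norm(a-b)
def blobs(im,lo,hi,roi,n=2,mina=25):
    x0,y0,x1,y1=roi; h=cv2.cvtColor(im,cv2.COLOR_BGR2HSV)
    m=np.zeros(h.shape[:2],np.uint8); m[y0:y1,x0:x1]=cv2.inRange(h,lo,hi)[y0:y1,x0:x1]
    cs=sorted(cv2.findContours(m,cv2.RETR_EXTERNAL,cv2.CHAIN_APPROX_NONE)[0],key=cv2.contourArea,reverse=True)[:n]
    out=[]
    for c in cs:
        if cv2.contourArea(c)<mina: continue
        M=cv2.moments(c); out.append(((M['m10']/M['m00'],M['m01']/M['m00']),cv2.contourArea(c),cv2.minAreaRect(c)))
    return out
E
python3 - <<'E'
from h import *
R={'top':(225,140,350,310),'scene':(180,180,360,290)}
C={'orange':((8,150,120),(21,255,255),.040),'yellow':((24,150,120),(34,255,255),.048)}
for n in R:
    im=cv2.imread(f'pics/{n}0.png')
    for k,(lo,hi,z) in C.items():
        for p,a,r in blobs(im,lo,hi,R[n]):
            print(n,k,np.round(p,1),a,'P',onz(n,p,z).round(4),'box',[onz(n,q,z)[:2].round(4).tolist() for q in cv2.boxPoints(r)])
top=cv2.resize(cv2.imread('pics/top0.png')[140:310,225:355],None,fx=4.5,fy=3.5*4.5/3.5*0.78 if 0 else 3.5,interpolation=cv2.INTER_CUBIC)
sc=cv2.resize(cv2.imread('pics/scene0.png')[180:290,185:360],None,fx=4.5,fy=4.5,interpolation=cv2.INTER_CUBIC)
cv2.imwrite('pics/topc.png',cv2.resize(cv2.imread('pics/top0.png')[140:310,225:355],None,fx=3.5,fy=3.5,interpolation=cv2.INTER_CUBIC));cv2.imwrite('pics/sc.png',sc)
E
```

```text
scene orange [283.4 225.7] 239.5 P [0.5705 0.1717 0.04  ] box [[0.5471, 0.1845], [0.6009, 0.2005], [0.5945, 0.1598], [0.5429, 0.1458]]
scene yellow [264.5 231.4] 85.5 P [0.5269 0.16   0.048 ] box [[0.5151, 0.1778], [0.5259, 0.1878], [0.538, 0.1436], [0.5275, 0.1345]]
```

View pics/topc.png

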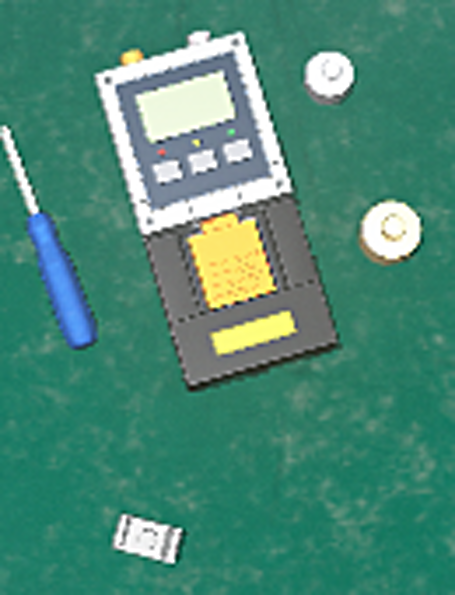

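View pics/sc.png

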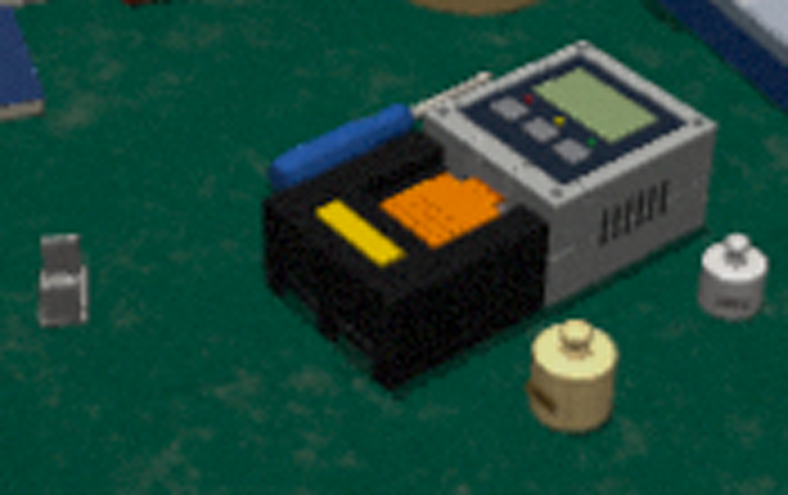

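The crops show the housing's top corners (crop px about 97,75 / 241,35 / 293,190 / 147,235), the tab at (232,265) and the stripe at (254,333). In the scene crop the housing corners are at (585,42), (716,125), (555,208) and (425,122). I'll triangulate these.

Run:
```python
from h import *
t=lambda p:(225+(p[0]+.5)/3.5-.5,140+(p[1]+.5)/3.5-.5); s=lambda p:(185+(p[0]+.5)/4.5-.5,180+(p[1]+.5)/4.5-.5)
H={'BL':((97,75),(585,42)),'BR':((241,35),(716,125)),'FR':((293,190),(555,208)),'FL':((147,235),(425,122))}
P={}
for k,(a,b) in H.items():
    print(k,two(t(a),s(b)),onz('top',t(a),.056).round(4),onz('scene',s(b),.056).round(4)); P[k]=(onz('top',t(a),.056)+onz('scene',s(b),.056))/2
im=cv2.imread('pics/top0.png')
O=blobs(im,(12,90,150),(23,255,255),(265,195,312,232)); Y=blobs(im,(25,90,150),(34,255,255),(270,220,325,250))
for n,B,z in(('o',O,.04),('y',Y,.048)):
  for p,a,r in B: print(n,np.round(p,1),a,onz('top',p,z).round(4))
F=(P['FL']+P['FR'])/2;Bk=(P['BL']+P['BR'])/2
d=F-Bk;print('face',F.round(4),'len',np.linalg.norm(d),'wid',np.linalg.norm(P['FL']-P['FR']),'yaw',np.arctan2(-d[1],-d[0]), np.arctan2(*( (P['FL']-P['FR'])[:2]*[-1,1])))
for k,p,z in(('clip',(148,540),.022),('brass',(391,226),.042),('steel',(331,70),.035),('drv',(80,345),.02),('drv2',(40,215),.02)): print(k,onz('top',t(p),z).round(4))
```

```text
BL (array([0.6722683 , 0.24023656, 0.05678483]), np.float64(0.0003663278404520604)) [0.6726 0.2402 0.056 ] [0.6727 0.2413 0.056 ]
BR (array([0.69312912, 0.15954704, 0.0568424 ]), np.float64(0.0003605160128080556)) [0.6932 0.1596 0.056 ] [0.694  0.1605 0.056 ]
FR (array([0.60352746, 0.13434582, 0.05637621]), np.float64(0.0021571973443551026)) [0.6046 0.1339 0.056 ] [0.6027 0.1349 0.056 ]
FL (array([0.58157071, 0.21499696, 0.05297829]), np.float64(0.0018246057279347333)) [0.582  0.2146 0.056 ] [0.5788 0.2112 0.056 ]
y [297.  234.7] 129.0 [0.5275 0.1581 0.048 ]
y [291.3 222.6] 81.5 [0.5511 0.1682 0.048 ]
face [0.592  0.1737 0.056 ] len 0.09497187289268964 wid 0.08184851000481656 yaw 0.28553012710630404 0.28796535405412754
clip [0.4174 0.2191 0.022 ]
brass [0.5853 0.0795 0.042 ]
steel [0.6771 0.1086 0.035 ]
drv [0.5262 0.2548 0.02  ]
drv2 [0.601  0.2762 0.02  ]
```

Run:
```python
from h import *
im=cv2.imread('pics/top0.png')
for p,a,r in blobs(im,(10,90,150),(34,255,255),(270,198,320,248),3):
    z=.04 if p[1]<225 else .048
    q=[onz('top',c,z)[:2] for c in cv2.boxPoints(r)]
    print(np.round(p,1),a,onz('top',p,z).round(4),np.mean(q,0).round(4),'edges',[(np.linalg.norm(q[i]-q[i-1]).round(4),np.arctan2(*(q[i]-q[i-1])[::-1]).round(3)) for i in range(4)])
A=np.array([.5925,.176]);y=.28;R=np.array([[np.cos(y),-np.sin(y)],[np.sin(y),np.cos(y)]])
for n,p in(('tab',(-.027,0)),('press',(-.036,0)),('zero',(-.030,.025)),('end',(-.15,0)),('clip',None)):
    if p: print(n,(A+R@p).round(4))
for k,w in(('otop',(.5695,.1685)),('osc',(.5705,.1717)),('ytop',(.5275,.1581)),('ysc',(.5269,.160)),('clip',(.4174,.2191)),('brass',(.5853,.0795)),('drv',(.5262,.2548))): print(k,(R.T@(np.array(w)-A)).round(4))
```

```text
[290.3 214.1] 421.5 [0.5688 0.1696 0.04  ] [0.5702 0.1701] edges [(np.float64(0.0485), np.float64(0.255)), (np.float64(0.0392), np.float64(-1.31)), (np.float64(0.0486), np.float64(-2.893)), (np.float64(0.0389), np.float64(1.829))]
[297.  234.7] 129.0 [0.5275 0.1581 0.048 ] [0.5276 0.158 ] edges [(np.float64(0.0128), np.float64(0.261)), (np.float64(0.0446), np.float64(-1.308)), (np.float64(0.0129), np.float64(-2.888)), (np.float64(0.0445), np.float64(1.833))]
tab [0.5666 0.1685]
press [0.5579 0.1661]
zero [0.5568 0.1917]
end [0.4483 0.1345]
otop [-0.0242 -0.0009]
osc [-0.0223  0.0019]
ytop [-0.0674  0.0008]
ysc [-0.0675  0.0028]
clip [-0.1564  0.0898]
brass [-0.0336 -0.0908]
drv [-0.0419  0.0941]
```

Call:
step_arm --pt "0 0 0" --pt "0 0 0" --pt "0 0 0" --pt "0 0 0" --pt "0 0 0" --yaw '[-0.12,-0.12,-0.12,-0.12,-0.12]' --fingers -1

```text
clock: 0.52
tcp_pos: [0.2054, 0.6163, 0.2382]
orientation: [-3.141, -0.001, -2.857]
ft_force: [1.0, -0.0, 0.2]
grip_width: 0.0571
grasp_force: 0.0
```

Call:
step_arm --pt "-15.7 -37.6 0" --pt "-15.7 -37.6 0" --pt "-15.7 -37.6 0" --pt "-15.7 -37.6 0" --pt "-15.7 -37.6 0" --yaw '[-0.013,0,0,0,0]'

```text
clock: 0.93
tcp_pos: [0.3352, 0.4568, 0.2384]
orientation: [-3.141, -0.0, -2.85]
ft_force: [-0.0, 1.4, 0.4]
grip_width: 0.0237
grasp_force: 0.0
```

Call:
step_arm --pt "-15.7 -37.6 0" --pt "-15.7 -37.6 0" --pt "-15.7 -37.6 0" --pt "-15.7 -37.6 0" --pt "-15.7 -37.6 0" --yaw '[0,0,0,0,0]'

```text
clock: 1.35
tcp_pos: [0.4643, 0.2993, 0.2386]
orientation: [-3.141, -0.0, -2.85]
ft_force: [0.1, 0.7, -0.4]
grip_width: 0.0005
grasp_force: 0.0
```

Call:
step_arm --pt "-15.7 -37.6 0" --pt "-15.7 -37.6 10" --pt "-15.7 -37.6 10" --pt "-15.7 -37.6 10" --pt "0 0 0" --yaw '[0,0,0,0,0]'

```text
clock: 1.77
tcp_pos: [0.5701, 0.1658, 0.2068]
orientation: [-3.136, -0.002, -2.862]
ft_force: [-1.1, -1.3, 0.4]
grip_width: 0.0004
grasp_force: 0.0
```

Call:
step_arm --pt "5 2 30" --pt "5 2 30" --pt "0 0 30" --pt "0 0 30" --pt "0 0 0" --yaw '[-0.008,0,0,0,0]'

```text
clock: 2.18
tcp_pos: [0.5512, 0.1756, 0.0836]
orientation: [-3.141, -0.01, -2.842]
ft_force: [-1.0, -0.8, 0.5]
grip_width: 0.0003
grasp_force: 0.0
```

Run:
```python
from h import *
t=imaging.grab_frame('top');s=imaging.grab_frame('scene');print(status.sense()['tcp_pos'],status.sense()['orientation'])
cv2.imwrite('pics/p1.png',np.vstack([cv2.resize(t[140:260,220:400],(600,300))[:, :],cv2.resize(s[150:280,180:440],(600,300))]))
```

```text
[0.5548988  0.17661445 0.08859198] [-3.14137076e+00 -2.27377710e-03 -2.84224978e+00]
```

View pics/p1.png

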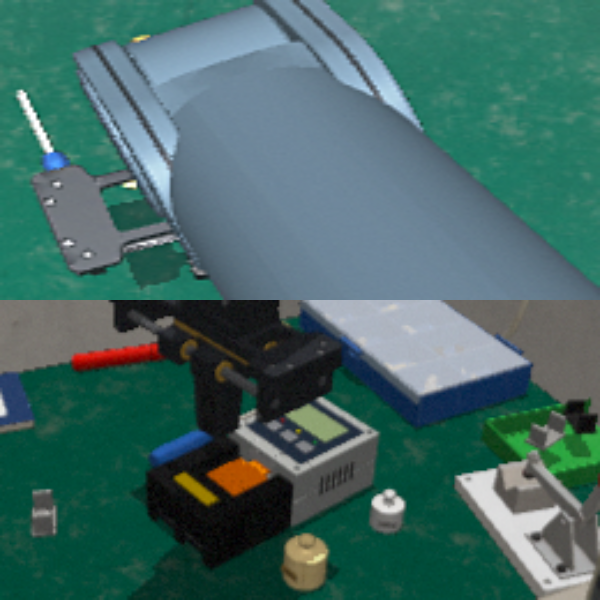

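The arm settles a little to the +y side at (0.555, 0.177, 0.089), and the fingers are shut above the cover. I'll correct the offset before descending.

Call:
step_arm --pt "-1 -10 0" --pt "0 0 10" --pt "0 0 0" --pt "0 0 0" --pt "0 0 0" --yaw '[0.028,0,0,0,0]'

```text
clock: 2.7
tcp_pos: [0.5597, 0.1677, 0.0795]
orientation: [3.141, 0.001, -2.87]
ft_force: [0.4, 0.0, 0.1]
grip_width: 0.0005
grasp_force: 0.0
```

Call:
step_arm --pt "0 0 15" --pt "0 0 15" --pt "0 0 5" --pt "0 0 0" --pt "0 0 0" --yaw '[0,0,0,0,0]'

```text
clock: 3.12
tcp_pos: [0.5596, 0.1676, 0.0442]
orientation: [3.142, 0.0, -2.87]
ft_force: [-0.1, 0.4, 1.2]
grip_width: 0.0006
grasp_force: 0.0
```

Call:
step_arm --pt "0 0 2" --pt "0 0 2" --pt "0 0 2" --pt "0 0 2" --pt "0 0 0" --yaw '[0,0,0,0,0]'

```text
clock: 3.53
tcp_pos: [0.5602, 0.1677, 0.0362]
orientation: [3.142, 0.001, -2.87]
ft_force: [0.8, -0.1, 2.6]
grip_width: 0.0006
grasp_force: 1.8
```

Call:
step_arm --pt "0 0 2" --pt "0 0 2" --pt "0 0 1.5" --pt "0 0 0" --pt "0 0 0" --yaw '[0,0,0,0,0]'

```text
clock: 3.95
tcp_pos: [0.5607, 0.1678, 0.0335]
orientation: [3.141, 0.002, -2.871]
ft_force: [-6.7, -2.2, 31.3]
grip_width: 0.0002
grasp_force: 15.4
```

Fully in (z = 33.5 mm, hard stop). I'll ease the push a little and slide.

Call:
step_arm --pt "0 0 -1" --pt "3 0 0" --pt "3 0 0" --pt "3 0 0" --pt "3 0 0" --yaw '[0,0,0,0,0]'

```text
clock: 4.37
tcp_pos: [0.5534, 0.1658, 0.0339]
orientation: [3.141, 0.012, -2.871]
ft_force: [9.2, 2.3, 9.6]
grip_width: 0.0002
grasp_force: 5.6
```

Call:
step_arm --pt "4 0 0.5" --pt "4 0 0" --pt "4 0 0" --pt "4 0 0" --pt "0 0 0" --yaw '[0,0,0,0,0]'

```text
clock: 4.78
tcp_pos: [0.5386, 0.1617, 0.0339]
orientation: [3.141, 0.013, -2.871]
ft_force: [9.0, 1.9, 12.9]
grip_width: 0.0002
grasp_force: 6.8
```

Call:
step_arm --pt "6 0 0" --pt "6 0 0" --pt "6 0 0" --pt "6 0 0" --pt "6 0 0" --yaw '[0,0,0,0,0]'

```text
clock: 5.2
tcp_pos: [0.5105, 0.1543, 0.0339]
orientation: [3.14, 0.015, -2.871]
ft_force: [10.0, 2.6, 13.1]
grip_width: 0.0003
grasp_force: 6.9
```

Call:
step_arm --pt "6 0 0" --pt "6 0 0" --pt "6 0 0" --pt "6 0 0" --pt "0 0 0" --yaw '[0,0,0,0,0]'

```text
clock: 5.62
tcp_pos: [0.4869, 0.1478, 0.0339]
orientation: [3.14, 0.014, -2.871]
ft_force: [8.6, 2.1, 15.7]
grip_width: 0.0007
grasp_force: 7.7
```

Call:
step_arm --pt "6 0 0" --pt "6 0 0" --pt "6 0 0" --pt "6 0 0" --pt "6 0 0" --yaw '[0,0,0,0,0]'

```text
clock: 6.03
tcp_pos: [0.4596, 0.1404, 0.0339]
orientation: [3.14, 0.017, -2.871]
ft_force: [11.0, 2.4, 14.1]
grip_width: 0.0006
grasp_force: 8.4
```

Call:
step_arm --pt "5 0 0" --pt "4 0 0" --pt "0 0 0" --pt "0 0 0" --pt "0 0 0" --yaw '[0,0,0,0,0]'

```text
clock: 6.45
tcp_pos: [0.4504, 0.1378, 0.0338]
orientation: [3.14, 0.015, -2.871]
ft_force: [8.3, 3.4, 18.3]
grip_width: 0.0003
grasp_force: 9.0
```

Call:
step_arm --pt "-2 0 -1" --pt "-1 0 -1" --pt "0 0 -4" --pt "0 0 -6" --pt "0 0 -10" --yaw '[0,0,0,0,0]'

```text
clock: 6.87
tcp_pos: [0.4439, 0.1351, 0.0526]
orientation: [-3.141, -0.004, -2.87]
ft_force: [0.1, 0.4, 1.1]
grip_width: 0.0002
grasp_force: 0.0
```

Call:
step_arm --pt "0 0 -20" --pt "0 0 -20" --pt "-30 0 -5" --pt "-30 0 0" --pt "0 0 0" --yaw '[0,0,0,0,0]'

```text
clock: 7.28
tcp_pos: [0.508, 0.1533, 0.0995]
orientation: [3.141, 0.005, -2.871]
ft_force: [0.0, 0.4, 1.3]
grip_width: 0.0002
grasp_force: 0.0
```

Run:
```python
from h import *
t=imaging.grab_frame('top');s=imaging.grab_frame('scene');print(status.sense()['tcp_pos'])
cv2.imwrite('pics/p2t.png',t);cv2.imwrite('pics/p2s.png',s)
cv2.imwrite('pics/p2.png',np.vstack([cv2.resize(t[140:300,210:370],(600,300),interpolation=cv2.INTER_CUBIC),cv2.resize(s[180:310,160:360],(600,300),interpolation=cv2.INTER_CUBIC)]))
```

```text
[0.5028498  0.15152879 0.09786453]
```

View pics/p2.png

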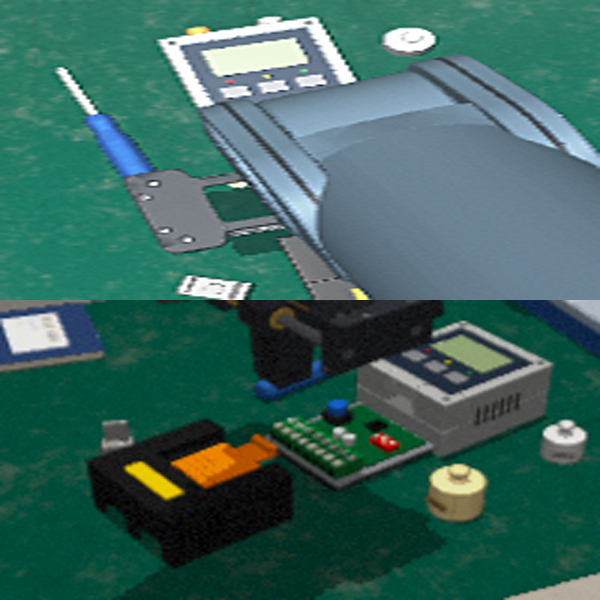

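The cover is off the base, with its tongue tip at crop px (275,445) close to the base front at about (275,425). The blue button shows at (338,408). I'll check the clearance numerically.

Run:
```python
from h import *
im=cv2.imread('pics/p2s.png');u=np.array([.9638,.2667]);v=np.array([-.2667,.9638]);A=np.array([.5935,.177])
am=lambda w:(round(float((w[:2]-A)@u),4),round(float((w[:2]-A)@v),4))
for p,a,r in blobs(im,(24,150,120),(34,255,255),(160,200,260,280),1): w=onz('scene',p,.048);print('stripe',w,am(w),'slide',(np.array([.5269,.160])-w[:2])@u)
for p,a,r in blobs(im,(8,150,90),(21,255,255),(160,200,270,280),1): w=onz('scene',p,.04);print('orange',w,am(w))
for p,a,r in blobs(im,(105,150,60),(125,255,255),(262,218,285,240),2,8): 
    for z in(.028,.031): w=onz('scene',p,z);print('blue',np.round(p,1),a,z,w,am(w))
```

```text
stripe [0.41593676 0.12854757 0.048     ] (-0.1841, 0.0007) slide 0.11533473027139758
orange [0.46238775 0.14250359 0.04      ] (-0.1356, 0.0017)
blue [271.9 226.2] 30.0 0.028 [0.55616526 0.19315761 0.028     ] (-0.0317, 0.0255)
blue [271.9 226.2] 30.0 0.031 [0.55458692 0.1895705  0.031     ] (-0.0342, 0.0225)
```

The cover has slid about 115 mm, against the 92 mm needed. The button reads (−32, 25.5) mm in the amplifier's frame, as expected.

Call:
step_arm --pt "-32 12 0" --pt "-31 13 0" --pt "0 0 0" --pt "0 0 0" --pt "0 0 0" --yaw '[0,0,0,0,0]'

```text
clock: 7.8
tcp_pos: [0.5554, 0.1918, 0.0972]
orientation: [-3.141, -0.004, -2.87]
ft_force: [-0.1, -1.0, 0.1]
grip_width: 0.0003
grasp_force: 0.0
```

Call:
step_arm --pt "0 0 20" --pt "0 0 20" --pt "0 0 10" --pt "0 0 0" --pt "0 0 0" --yaw '[0,0,0,0,0]'

```text
clock: 8.22
tcp_pos: [0.5566, 0.1921, 0.0478]
orientation: [-3.141, -0.002, -2.871]
ft_force: [0.6, -0.2, 0.3]
grip_width: 0.0005
grasp_force: 0.0
```

Call:
step_arm --pt "0 0 7" --pt "0 0 6" --pt "0 0 2" --pt "0 0 2" --pt "0 0 0" --yaw '[0,0,0,0,0]'

```text
clock: 8.63
tcp_pos: [0.5575, 0.1928, 0.0308]
orientation: [-3.141, -0.0, -2.87]
ft_force: [-0.2, -0.1, 2.1]
grip_width: 0.0003
grasp_force: 0.8
```

Call:
step_arm --pt "0 0 1.5" --pt "0 0 1.5" --pt "0 0 1.5" --pt "0 0 1" --pt "0 0 0" --yaw '[0,0,0,0,0]'

```text
clock: 9.05
tcp_pos: [0.5577, 0.193, 0.0267]
orientation: [3.142, -0.0, -2.87]
ft_force: [-4.7, -1.5, 14.1]
grip_width: 0.0005
grasp_force: 7.4
```

Call:
step_arm --pt "0 0 0.8" --pt "0 0 0" --pt "0 0 0" --yaw '[0,0,0]'

```text
clock: 9.3
tcp_pos: [0.5578, 0.193, 0.0266]
orientation: [3.142, 0.0, -2.87]
ft_force: [-6.8, -3.3, 22.0]
grip_width: 0.0003
grasp_force: 10.7
```

Call:
step_arm --pt "0 0 -5" --pt "0 0 -10" --pt "0 0 -20" --pt "0 0 -30" --pt "0 0 -30" --yaw '[0,0,0,0,0]'

```text
clock: 9.72
tcp_pos: [0.5571, 0.1927, 0.1204]
orientation: [-3.141, -0.001, -2.87]
ft_force: [0.2, 0.4, 0.2]
grip_width: 0.0001
grasp_force: 0.0
```

Call:
step_arm --pt "0 20 -30" --pt "0 40 -20" --pt "0 40 0" --pt "0 40 0" --pt "0 40 0" --yaw '[0,0,0,0,0]'

```text
clock: 10.13
tcp_pos: [0.5099, 0.3656, 0.1694]
orientation: [3.141, 0.002, -2.871]
ft_force: [0.4, -0.1, 0.3]
grip_width: 0.0004
grasp_force: 0.0
```

Call:
step_arm --pt "0 40 0" --pt "0 40 0" --pt "0 40 0" --pt "0 0 0" --pt "0 0 0" --yaw '[0,0,0,0,0]'

```text
clock: 10.55
tcp_pos: [0.4757, 0.4825, 0.1682]
orientation: [3.14, -0.0, -2.865]
ft_force: [1.1, -0.2, 0.9]
grip_width: 0.0001
grasp_force: 0.0
```

Run:
```python
from h import *
t=imaging.grab_frame('top');s=imaging.grab_frame('scene');print(status.sense()['tcp_pos'])
cv2.imwrite('pics/p3.png',np.vstack([cv2.resize(t[140:310,215:385],(600,300),interpolation=cv2.INTER_CUBIC),cv2.resize(s[180:310,160:360],(600,300),interpolation=cv2.INTER_CUBIC)]))
```

```text
[0.47868864 0.47809924 0.16819604]
```

View pics/p3.png

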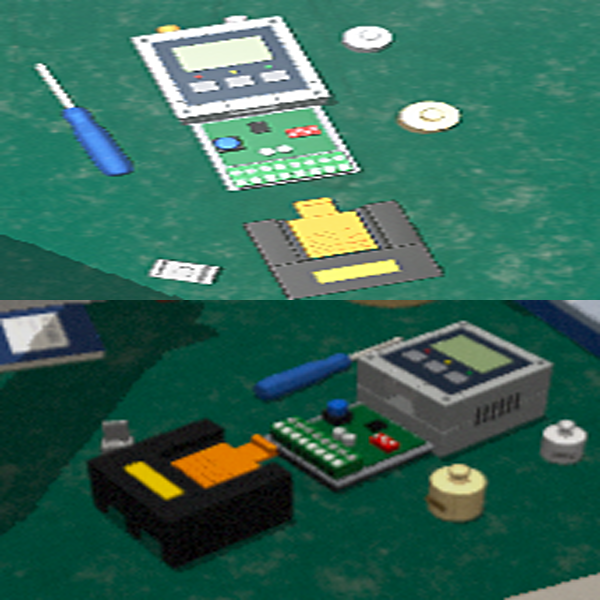

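The cover stands clear of the base: in the top half its tongue is at (317,205) and the base front at (290,180). The button at (228,143) is back out, and the weights, clip and screwdriver are where they were.

```bash
python3 -c "
from station import job_done
print(job_done())"
```

```text
the job is handed in; nothing more can be done
None
```

The job is handed in: I pressed the tab fully in, slid the cover about 115 mm to stand clear of the base, then pressed the zero button to its stop and let it spring back; the final images show the screwdriver, weights and clip where they were.

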